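Ring up a sold crystal at the mineral stall

TASK

Ring up the sold stone tower: turn the display turntable (turn the disc, not the tower itself) until the tower's barcode label faces the steel pointer on the turntable's foot, then take the scanner from its tray, aim its window squarely at the middle of the label, tilted down to match the leaning label, from about 80 mm away, and hold it steady for one full second. Lay the scanner flat back in its tray without dropping it. Finally move the tower with its plinth into the plywood crate, set down gently and upright, and leave the other stock undisturbed.

Things in the scene. Friction and masses are not known exactly. Their poses are not given: they have to be found in the camera images.
- stand: Fixed grey round foot of the display turntable, 190 mm across; origin under its centre, on the turning axis. A steel pointer 14 mm wide, its end upturned to 36 mm high, sticks out along its -x axis to 145 mm from the axis. On it turns a pale wooden disc, 240 mm across, either way and beyond a full turn, staying where it is left; its top is 40 mm above the table.
- peg (a point): Top centre of the steel peg standing on the turntable's disc: 14 mm across, 35 mm tall, 108 mm from the turning axis; push it or grip it to turn the disc. It turns with the disc.
- specimen: The sold piece, loose in the middle of the disc: a polished stone tower on a dark wooden plinth, 120 mm high in all, 0.35 kg. Origin at the centre of the plinth's underside, z up. Plinth 66 (x) by 60 (y) mm, its top at z = 50 mm. Tower 36 by 36 mm, sides along x and y, centred at x = +6 mm, straight from z = 50 to 108 mm, then a pyramid tip; grip its upper half. Label on the -x side.
- label: Centre of the face of the barcode label, 50 mm wide and 30 mm high, white paper with black bars, fixed on the sloping front of the specimen's plinth. Its x axis points straight out of the label (30 degrees above level), y along its width.
- read_point (a point): Point 80 mm straight out in front of the label's centre, turning with the label: the best place for the scanner's window.
- scanner: Hand scanner, a dark straight bar with a wider grey head, loose in its tray, 0.2 kg. Origin at the middle of its underside, z up, x towards the window. Bar 34 mm wide and high from x = -80 to +40 mm; head 50 mm wide, 36 mm high, from x = +40 to +80 mm. Balances near x = +5 mm. Looks along +x from its window; reads a label 50 to 120 mm from the window.
- window (a point): Centre of the scanner's window, on its front end: 81 mm ahead of and 18 mm above the scanner's origin; same axes as the scanner.
- tray: Fixed shallow grey scanner tray, 210 (x) by 150 (y) by 16 mm high, walls and floor 5 mm thick, origin at the centre of its underside.
- crate: Fixed open plywood crate for sold pieces, 200 (x) by 150 (y) by 55 mm high, walls and floor 8 mm thick, origin at the centre of its underside.
- geode: Other stock, not for sale now: a brown geode on a like plinth, 66 by 60 mm, about 86 mm high; origin under its centre.
- ammonite: Other stock: a flat tan ammonite disc 90 mm across, 27 mm high; origin under its centre.
- dish: Other stock: an open white dish of small stones, 120 by 90 by 30 mm; origin under its centre.
There are look-alikes about, which are no part of the job. There is more than one size of the scanner; the one meant has the size given above.

How it is judged (in metres and radians):
On the way, in this order (a step that is already met when the one before it is completed fails the run):
1. turntable turned (peg over 60 mm from its start) and still, the label facing the pointer within about 20 degrees, the specimen within 30 mm of the turning axis (x of read_point in the frame of stand below -0.05 m and y of read_point in the frame of stand between -0.035 and 0.035 m and horizontal distance between specimen and stand below 0.03 m and distance of peg from where it was at the start of the episode above 0.06 m and linear speed of specimen below 0.03 m/s), for 0.2 s.
2. scanner aimed for 0.8 s: label centre 50 to 120 mm ahead of the window, within 15 mm of its line of sight in y and z, square within 17 degrees, slower than 30 mm/s and 0.3 rad/s (x of label in the frame of window between 0.05 and 0.12 m and y of label in the frame of window between -0.015 and 0.015 m and z of label in the frame of window between -0.015 and 0.015 m and angle between the x axis of label and the x axis of window, either way round below 0.3 rad and linear speed of scanner below 0.03 m/s and angular speed of scanner below 0.3 rad/s), for 0.8 s.
3. the scanner lies flat in its tray, let go and still (x of scanner in the frame of tray between -0.07 and 0.07 m and y of scanner in the frame of tray between -0.07 and 0.07 m and z of scanner in the frame of tray below 0.013 m and angle between scanner's own z axis and vertical below 0.15 rad and contact force between the fingers and scanner below 0.1 N and linear speed of scanner below 0.03 m/s), for 0.2 s.
At the end, for the whole second after the job is handed in: The scanner lies flat (within 9 degrees, on the floor of the tray, origin within 70 mm of the tray's middle in x and y), let go and still; the specimen stands upright (within 9 degrees) and still on the floor of the crate, origin within 75 mm (x) and 55 mm (y) of the crate's middle (all of step 3 and x of specimen in the frame of crate between -0.075 and 0.075 m and y of specimen in the frame of crate between -0.055 and 0.055 m and z of specimen in the frame of crate below 0.018 m and angle between specimen's own z axis and vertical below 0.15 rad and linear speed of specimen below 0.03 m/s); the robot touches nothing.
It fails at once if the specimen tips more than 35 degrees (angle between specimen's own z axis and vertical above 0.6 rad).
It fails at once if the specimen is dropped (falls free by more than about 20 mm) (contact force between the fingers and specimen below 0.1 N and linear speed of specimen above 0.63 m/s).
It fails at once if the scanner is dropped (falls free by more than about 30 mm) (contact force between the fingers and scanner below 0.1 N and linear speed of scanner above 0.77 m/s).
It fails at once if the geode, ammonite or dish is moved more than 30 mm (distance of any of geode, ammonite, dish from where it was at the start of the episode above 0.03 m).
It also fails if it takes over 72 s, if anything falls off the work surface, if the arm or the gripper's body presses on something with over 40 N, if the wrist force passes 120 N, or if a joint passes its speed limit or range.

ROBOT

A 6-joint arm with a two-finger parallel gripper is mounted at the origin on the work surface. World frame = base frame: x ahead of the robot, y to its left, z up, the work surface at z = 0. Lengths are in m, angles in degrees, forces in N, time in s.
With the tool pointing down it reaches from about 0.3 to 0.75 m from the base axis. Payload 8.5 kg.
Tool frame: the origin (TCP) lies midway between the tips of the shut fingers; the grasp point (between the pads) lies grasp_offset behind it (grasp_offset is the distance from the TCP to the grasp point, in m); z points along the fingers, y is the line along which they close (so a half turn about z gives the same grasp; the last joint's range is limited). The gripper opens to 85 mm and grips with 20 to 120 N. Pads are 22 mm wide; open, the fingers measure 114 mm over their backs; the gripper's body (76 mm by 85 mm) begins 54 mm behind the grasp point. The pads swing forward as they close: fully open they stand 13 mm farther back than shut.
Start: joints at [-84.586, 21.807, 74.336, -0, 83.858, -12.336], TCP at [0.168, -0.524, 0.231] pointing down, gripper open.
Joint ranges: [-178.18, 178.18], [-50.72, 133.34], [12.68, 142.11], [-81.47, 261.47], [9.98, 163.14], [-165.26, 165.26]. Speed limits (degrees/s): [136.94, 136.94, 180, 180, 180, 180].

INTERFACE

Orientations are given as a 3x3 rotation matrix whose columns are the frame's x, y, z axes.
In Python, from rig import observe, get_image, camera_params, close_job, grasp_offset gives the robot as it stands.
- The arm moves only by the shell command python3 -m handwheel 'ROWS' [OPENING] [FORCE]. ROWS is JSON, a list of rows, each a list of 2 entries, a list of its own where there are three numbers: the shift along the tool's x, y, z as a fraction of full scale, then the turn, a rotation vector about the tool's x, y, z as a fraction of full scale. In form: [[[dx, dy, dz], [ax, ay, az]], ...]. A call has 1 to 10 rows; each row is the pose to reach, as a shift and turn from the pose commanded when the call began, along the tool's axes at that moment, turning the shorter way round; what a row does not reach only later rows make up. Full scale, the value 1, is 0.5 m for a shift and pi rad for a turn. A row lasts 1/10 s, in which the tool goes at most 50 mm and 8.59 degrees, less where a joint would pass 70% of its speed; a pose out of reach is approached as far as the arm can. A call with a number of a shift or a turn outside -1 to 1 is refused whole. A call with a gripper value outside its range is refused whole. OPENING is the opening, from 0 (shut) to 1 (fully open), set as the call begins (- or left out, the last holds). The fingers move at their own pace and stop on an object; FORCE is the grip in N (left out, the last holds). Time passes only in rows, so rows that repeat a pose let the fingers close. It gives the time, the measured TCP pose, the force, the opening and the grip force at its end, in the units of the state.
- observe(): the state, without advancing time (a new reading comes with each control period).
- get_image(name): name is "scene" or "top" or "wrist"; returns (picture, depth): 400x640x3 uint8, red, green, blue; 400x640 float32, m along the optical axis (not along the pixel's ray), 0 where there is no reading.
- camera_params(name): a dict with "K" (3x3 intrinsics, pixels), "R" (3x3) and "t" (3): a world point X has camera coordinates R X + t. Camera axes: x right, y down, z forward; pixel columns grow to the right and rows downward; lengths in m; the calibration is good to about 2 mm. The wrist camera is an equidistant fisheye: a pixel r from the principal point sees the ray r / f radians off the axis. A picture is of the moment at which its call begins: read the wrist's pose just before it. camera_params takes no time and is no camera call; for the wrist camera it gives the pose at the moment of the call.
- close_job(): hands the job in; it is judged then, once.
The state is a dict: "time_s": time; "q": joint angles; "qvel": joint speeds; "joint_efforts": joint torques, N m; "position": TCP position; "tool_rot": TCP orientation; "ft_force": force on the tool from outside, world axes, zero at the start; "wrist_torque": the same for the moment, N m; "grip_width": finger opening in m; "gripper_force": force on a finger pad.
Only numpy, scipy, OpenCV 4.12 (cv2) and the standard library are available. Lean on these libraries where they do the work, as an engineer would, in place of code of your own. Each camera call takes 0.05 s, during which the arm holds its last target. There are 200 camera calls.

## Working session

There is one attempt and no reset: what is moved stays moved. The work goes in short steps, Python scripts to look and compute and a shell command to move; the robot and the scene stay as the last step left them, time stands still between calls to the robot, and variables do not carry over. Pictures are saved under pics/ and viewed, at most 10 in all, crops included, and the job is handed in when it is done.

```bash
mkdir -p pics; ls; cat > h.py <<'E'
import numpy as np,cv2
from rig import observe,get_image,camera_params,close_job,grasp_offset
def cloud(name):
    cp=camera_params(name); im,d=get_image(name)
    K=np.array(cp["K"]);R=np.array(cp["R"]);t=np.array(cp["t"])
    v,u=np.mgrid[0:400,0:640]
    P=np.stack([(u-K[0,2])/K[0,0]*d,(v-K[1,2])/K[1,1]*d,d],-1)
    W=(P-t)@R; W[d==0]=np.nan
    return im,d,W
def save(n,im): cv2.imwrite(f"pics/{n}.png",cv2.cvtColor(im,cv2.COLOR_RGB2BGR))
E
python3 - <<'E'
from h import *
o=observe();print(o,grasp_offset)
for n in("top","scene"):
    im,d,W=cloud(n);save(n,im);np.savez(n+".npz",im=im,W=W)
    cp=camera_params(n);print(n,cp)
E
```

```text
pics
{'time_s': 0.0, 'q': array([-8.45842083e+01,  2.18412461e+01,  7.43865230e+01,  1.11703859e-03,
        8.38577272e+01, -1.23360655e+01]), 'qvel': array([ 0.02553587,  0.03214681,  0.00836688,  0.01048431, -0.00586132,
        0.02192712]), 'joint_efforts': array([ 1.41923116e-03, -4.48457122e+01, -2.31277496e+01, -1.12355183e-04,
        4.77258145e-03, -5.96892733e-06]), 'position': array([ 0.16766326, -0.52350499,  0.23069897]), 'tool_rot': array([[ 9.52386578e-01,  3.04893080e-01, -1.21539482e-04],
       [ 3.04892918e-01, -9.52385477e-01,  1.48735947e-03],
       [ 3.37733174e-04, -1.45359773e-03, -9.99998886e-01]]), 'ft_force': array([0.85598842, 0.48261337, 0.41431165]), 'wrist_torque': array([-0.00311834,  0.02606286,  0.00100955]), 'gripper_force': 0.0, 'grip_width': 0.08504829215705749} 0.0187
top {'K': array([[495.78124402,   0.        , 313.95834628],
       [  0.        , 495.78124402, 202.82425043],
       [  0.        ,   0.        ,   1.        ]]), 'R': array([[ 0.01558539, -0.99973067, -0.01719541],
       [-0.98408883, -0.01229281, -0.17725143],
       [ 0.17699231,  0.01968434, -0.98401537]]), 't': array([0.0149941 , 0.54257593, 1.49928825])}
scene {'K': array([[444.54974614,   0.        , 318.05326694],
       [  0.        , 444.54974614, 203.49032706],
       [  0.        ,   0.        ,   1.        ]]), 'R': array([[-0.86978522,  0.49340113,  0.00538514],
       [ 0.36897868,  0.65761746, -0.65680592],
       [-0.32761014, -0.56929308, -0.75404044]]), 't': array([ 0.42359571, -0.1481725 ,  1.58972498])}
```

View pics/top.png

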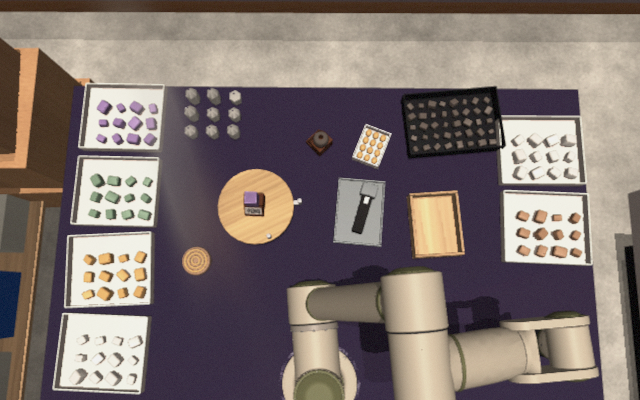

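View pics/scene.png

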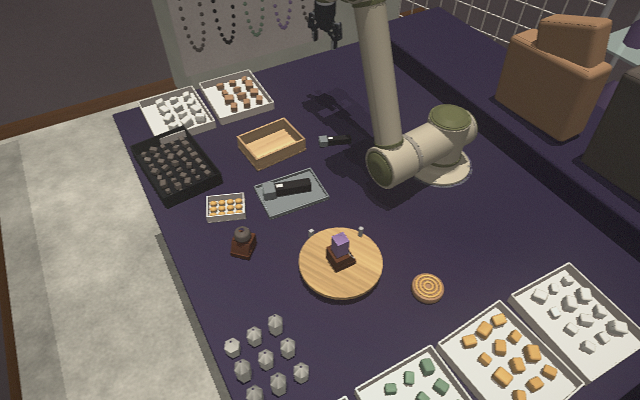

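```bash
python3 - <<'E'
from h import *
z=np.load("top.npz");W=z["W"];im=z["im"].astype(int)
def rep(n,m):
    P=W[m];P=P[~np.isnan(P[:,0])]
    xy=P[:,:2].astype(np.float32);r=cv2.minAreaRect(xy)
    print(n,len(P),"mean",P.mean(0).round(3),"rect c",np.round(r[0],3),"size",np.round(r[1],3),"ang",round(r[2],1),"z",np.percentile(P[:,2],[5,50,95]).round(3))
v,u=np.mgrid[0:400,0:640]
box=lambda a,b,c,d:(u>=a)&(u<=b)&(v>=c)&(v<=d)
Z=W[...,2]
dm=box(210,302,160,255)&(abs(Z-.04)<.006)
pts=W[dm][:,:2].astype(np.float32)
print("disc enc circle",cv2.minEnclosingCircle(pts)); rep("disc",dm)
rep("peg",box(262,276,230,245)&(Z>.055)&(Z<.09))
rep("pointer",box(290,305,195,212)&(Z>.012)&(Z<.06)&(im.sum(2)>350))
sp=box(235,272,180,222)
rep("spec all",sp&(Z>.05)); rep("tower",sp&(Z>.12)); rep("towermid",sp&(Z>.14))
rep("plinthtop",sp&(abs(Z-.09)<.006))
rep("label",sp&(Z>.045)&(Z<.095)&(im.min(2)>130))
t=box(325,395,170,255)
rep("tray",t&(Z>.008)&(Z<.02)&(im.min(2)>70))
rep("sc all",t&(Z>.03)); rep("sc head",t&(Z>.03)&(im.min(2)>65)); rep("sc bar",t&(Z>.03)&(im.max(2)<50))
c=box(400,475,180,265)
rep("crate",c&(Z>.045)&(Z<.065)); rep("cratefloor",c&(Z<.02)&(Z>.004))
rep("geode",box(305,335,125,158)&(Z>.03))
rep("dish",box(350,395,120,170)&(Z>.02))
i=z["im"].astype(np.uint8)[165:260,205:400]
save("crop",cv2.resize(i,None,fx=4,fy=4,interpolation=cv2.INTER_CUBIC))
E
```

```text
disc enc circle ((0.5392822027206421, 0.19764995574951172), 0.13175784051418304)
disc 3551 mean [0.532 0.208 0.039] rect c [0.534 0.209] size [0.239 0.236] ang 45.5 z [0.035 0.039 0.044]
peg 19 mean [0.436 0.161 0.072] rect c [0.436 0.162] size [0.011 0.011] ang 46.9 z [0.059 0.074 0.078]
pointer 87 mean [0.545 0.088 0.033] rect c [0.542 0.082] size [0.056 0.032] ang 1.4 z [0.013 0.037 0.044]
spec all 486 mean [0.53  0.205 0.105] rect c [0.553 0.215] size [0.119 0.075] ang 17.1 z [0.056 0.09  0.154]
tower 185 mean [0.538 0.208 0.147] rect c [0.54  0.209] size [0.037 0.037] ang 88.8 z [0.126 0.148 0.157]
towermid 159 mean [0.54  0.209 0.15 ] rect c [0.54  0.209] size [0.036 0.037] ang 89.7 z [0.143 0.15  0.157]
plinthtop 107 mean [0.535 0.199 0.089] rect c [0.541 0.209] size [0.053 0.061] ang 0.3 z [0.084 0.088 0.094]
label 32 mean [0.505 0.204 0.064] rect c [0.501 0.194] size [0.075 0.036] ang 87.7 z [0.045 0.064 0.086]
tray 628 mean [ 0.52  -0.123  0.012] rect c [ 0.525 -0.12 ] size [0.15  0.211] ang 85.7 z [0.008 0.011 0.018]
sc all 606 mean [ 0.538 -0.133  0.038] rect c [ 0.533 -0.132] size [0.05  0.161] ang 74.2 z [0.032 0.038 0.044]
sc head 265 mean [ 0.577 -0.144  0.039] rect c [ 0.535 -0.133] size [0.05  0.158] ang 74.5 z [0.033 0.039 0.045]
sc bar 305 mean [ 0.505 -0.124  0.038] rect c [ 0.512 -0.127] size [0.031 0.118] ang 73.6 z [0.032 0.038 0.044]
crate 632 mean [ 0.483 -0.355  0.053] rect c [ 0.484 -0.354] size [0.201 0.152] ang 4.4 z [0.047 0.053 0.059]
cratefloor 2307 mean [ 0.486 -0.361  0.008] rect c [ 0.493 -0.371] size [0.24  0.278] ang 89.0 z [0.004 0.008 0.014]
geode 325 mean [0.74  0.007 0.062] rect c [0.748 0.009] size [0.057 0.062] ang 43.8 z [0.036 0.063 0.084]
dish 264 mean [ 0.738 -0.158  0.026] rect c [ 0.739 -0.158] size [0.09  0.123] ang 68.7 z [0.021 0.026 0.034]
```

View pics/crop.png

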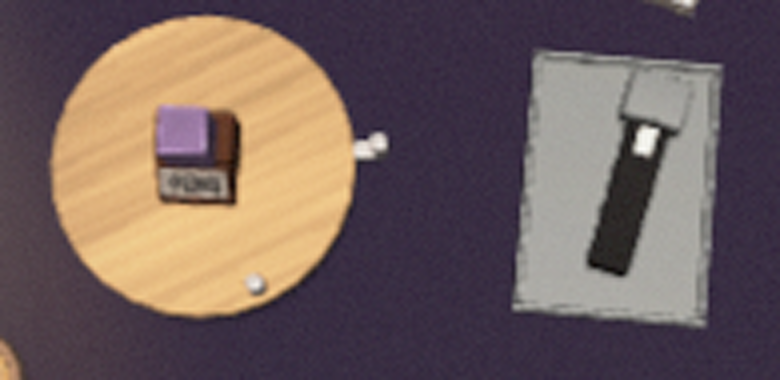

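The top view shows the turntable centred at about (256,206), its peg at (269,237) and the pointer tip at (299,200). The label faces the robot. The scanner in the tray has its head at (370,190), and the crate is at (437,224). The measured sizes match the given ones: peg radius 109 mm, scanner 160×50 mm, crate 200×150 mm.

```bash
cat >> h.py <<'E'
from scipy.spatial.transform import Rotation as Ro
def down(yaw_x):  # tool pointing down, tool x at yaw_x deg
    a=np.radians(yaw_x);x=np.array([np.cos(a),np.sin(a),0]);z=np.array([0,0,-1.]);return np.stack([x,np.cross(z,x),z],1)
def scan_tool(f,p): # tool for scanner heading f deg, pitched down p deg (tool x = scanner x)
    return down(f)@Ro.from_euler('y',p,degrees=True).as_matrix()
def go(pos,R,o=None):
    o=o or observe();R0=o["tool_rot"]
    d=R0.T@(np.array(pos)-o["position"])/.5; r=Ro.from_matrix(R0.T@R).as_rotvec()/np.pi
    print("shift",d.round(4).tolist(),"turn",r.round(4).tolist(),"dist",round(np.linalg.norm(d)*500),"mm",round(np.linalg.norm(r)*180),"deg")
E
python3 - <<'E'
from h import *
cp=camera_params("top");K,R,t=cp["K"],cp["R"],cp["t"]
def at(u,v,z):
    r=R.T@np.linalg.inv(K)@[u,v,1];c=-R.T@t;return c+r*(z-c[2])/r[2]
for q in[(299.5,200.5,.036),(297,203,.03),(269,236,.075)]:
    p=at(*q);print(p, np.degrees(np.arctan2(p[1]-.209,p[0]-.534)))
z=np.load("scene.npz");W=z["W"];im=z["im"].astype(int)
v,u=np.mgrid[0:400,0:640];m=(u>295)&(u<330)&(v>222)&(v<245)&(W[...,2]>.015)&(W[...,2]<.06)&(im.min(2)>110)
print(m.sum(),W[m].mean(0),W[m].min(0),W[m].max(0))
go([.436,.161,.13],down(26))
E
```

```text
[0.55145286 0.06856417 0.036     ] -82.91580728814027
[0.54442339 0.07660533 0.03      ] -85.49840515450282
[0.43352052 0.15700734 0.075     ] -152.64089767992445
286 [0.54632226 0.11210944 0.03895099] [0.50512632 0.06536031 0.03217147] [0.59394288 0.14756132 0.04607589]
shift [0.9285, -1.1401, 0.2033] turn [-0.0004, -0.0001, -0.0458] dist 742 mm 8 deg
```

```bash
python3 -m handwheel '[[[0.62,-0.77,0],[0,0,-0.0458]],[[0.62,-0.77,0],[0,0,-0.0458]],[[0.62,-0.77,0],[0,0,-0.0458]],[[0.62,-0.77,0],[0,0,-0.0458]],[[0.62,-0.77,0],[0,0,-0.0458]],[[0.62,-0.77,0],[0,0,-0.0458]],[[0.62,-0.77,0],[0,0,-0.0458]],[[0.62,-0.77,0],[0,0,-0.0458]],[[0.62,-0.77,0],[0,0,-0.0458]],[[0.62,-0.77,0],[0,0,-0.0458]]]' 1; python3 -c "
from h import *
go([.435,.160,.13],down(26))"
```

```text
time_s: 1.1
position: [0.3456, -0.0604, 0.2314]
tool_rot: [[0.899, 0.438, 0.0], [0.438, -0.899, -0.0], [0.0, 0.0, -1.0]]
ft_force: [-0.3, -0.6, 0.4]
grip_width: 0.0853
gripper_force: 0.0
shift [0.3539, -0.3177, 0.2028] turn [0.0, -0.0001, 0.0] dist 259 mm 0 deg
```

```bash
python3 -m handwheel '[[[0.354,-0.318,0.2],[0,0,0]],[[0.354,-0.318,0.2],[0,0,0]],[[0.354,-0.318,0.2],[0,0,0]],[[0.354,-0.318,0.2],[0,0,0]],[[0.354,-0.318,0.2],[0,0,0]],[[0.354,-0.318,0.2],[0,0,0]],[[0.354,-0.318,0.2],[0,0,0]],[[0.354,-0.318,0.2],[0,0,0]],[[0.354,-0.318,0.2],[0,0,0]]]' ; python3 - <<'E'
from h import *
go([.435,.160,.13],down(26));go([.435,.160,.046],down(26))
im,d=get_image("wrist");save("w1",im)
im,d,W=cloud("top");save("t2",im)
E
```

```text
time_s: 2.0
position: [0.4349, 0.1567, 0.132]
tool_rot: [[0.9, 0.437, 0.001], [0.437, -0.9, -0.0], [0.001, 0.0, -1.0]]
ft_force: [-0.1, 0.0, 1.0]
grip_width: 0.0854
gripper_force: 0.0
shift [0.003, -0.0058, 0.004] turn [0.0002, -0.0003, -0.0006] dist 4 mm 0 deg
shift [0.0028, -0.0059, 0.172] turn [0.0002, -0.0003, -0.0006] dist 86 mm 0 deg
```

View pics/w1.png

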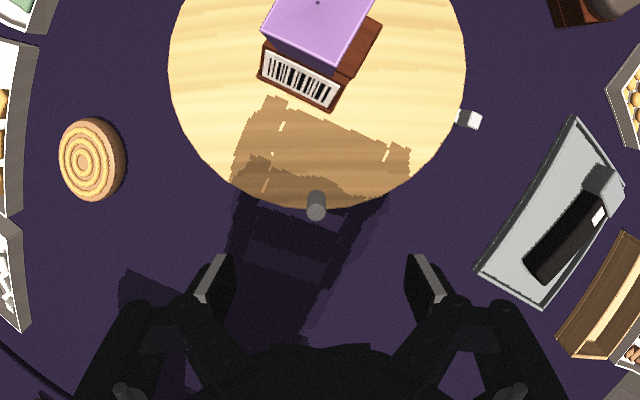

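The wrist view shows the peg at (317,205), centred between the pads, which are at 220 and 420 px. Descending now.

```bash
python3 -m handwheel '[[[0.001,-0.003,0.06],[0,0,0]],[[0.001,-0.003,0.12],[0,0,0]],[[0.001,-0.003,0.17],[0,0,0]],[[0.001,-0.003,0.17],[0,0,0]],[[0.001,-0.003,0.17],[0,0,0]]]' 1; python3 -m handwheel '[[[0,0,0],[0,0,0]],[[0,0,0],[0,0,0]],[[0,0,0],[0,0,0]],[[0,0,0],[0,0,0]],[[0,0,0],[0,0,0]],[[0,0,0],[0,0,0]]]' 0 20
```

```text
time_s: 2.6
position: [0.4351, 0.159, 0.0471]
tool_rot: [[0.899, 0.438, 0.0], [0.438, -0.899, 0.0], [0.0, 0.0, -1.0]]
ft_force: [0.1, -0.0, -0.2]
grip_width: 0.0853
gripper_force: 0.0
time_s: 3.2
position: [0.4348, 0.1595, 0.0466]
tool_rot: [[0.899, 0.438, 0.0], [0.438, -0.899, 0.0], [0.0, 0.0, -1.0]]
ft_force: [-0.8, -0.5, 4.2]
grip_width: 0.0135
gripper_force: 21.2
```

```bash
python3 -m handwheel '[[[0.0008,0.0182,0],[0,0,-0.0267]],[[0.0031,0.0364,0],[0,0,-0.0533]],[[0.0068,0.0542,0],[0,0,-0.08]],[[0.0121,0.0717,0],[0,0,-0.1067]],[[0.0189,0.0887,0],[0,0,-0.1333]],[[0.027,0.105,0],[0,0,-0.16]],[[0.0364,0.1206,0],[0,0,-0.1867]],[[0.0472,0.1354,0],[0,0,-0.2133]],[[0.0591,0.1492,0],[0,0,-0.24]],[[0.0721,0.162,0],[0,0,-0.2667]]]'; python3 -c "
from h import *
o=observe();d=o['position']-[.534,.209,0];print(d,np.hypot(d[0],d[1]),np.degrees(np.arctan2(d[1],d[0])))"
```

```text
time_s: 4.2
position: [0.5032, 0.102, 0.0466]
tool_rot: [[0.273, 0.962, 0.001], [0.962, -0.273, -0.0], [-0.0, 0.001, -1.0]]
ft_force: [-0.6, -0.1, 3.7]
grip_width: 0.0133
gripper_force: 21.2
[-0.0308359  -0.107009    0.04663118] 0.11136327562905103 -106.07495697768393
```

Forces are low, so I repeat the same arc. I'll end it with one settling row.

```bash
python3 -m handwheel '[[[0.0008,0.0182,0],[0,0,-0.0267]],[[0.0031,0.0364,0],[0,0,-0.0533]],[[0.0068,0.0542,0],[0,0,-0.08]],[[0.0121,0.0717,0],[0,0,-0.1067]],[[0.0189,0.0887,0],[0,0,-0.1333]],[[0.027,0.105,0],[0,0,-0.16]],[[0.0364,0.1206,0],[0,0,-0.1867]],[[0.0472,0.1354,0],[0,0,-0.2133]],[[0.0591,0.1492,0],[0,0,-0.24]],[[0.0721,0.162,0],[0,0,-0.2667]]]'; python3 -m handwheel '[[[0,0,0],[0,0,0]],[[0,0,0],[0,0,0]],[[0,0,0],[0,0,0]],[[0,0,0],[0,0,0]]]' 1;python3 -m handwheel '[[[0,0,-0.08],[0,0,0]],[[0,0,-0.16],[0,0,0]],[[0,0,-0.24],[0,0,0]],[[0,0,-0.3],[0,0,0]],[[0,0,-0.3],[0,0,0]]]' 1; python3 - <<'E'
from h import *
# over to scanner: hover above
go([.539,-.133,.20],down(-15.8))
E
```

```text
time_s: 5.2
position: [0.5919, 0.1138, 0.0467]
tool_rot: [[-0.532, 0.846, 0.002], [0.846, 0.532, -0.001], [-0.003, 0.001, -1.0]]
ft_force: [2.8, -4.1, 1.4]
grip_width: 0.0132
gripper_force: 21.0
time_s: 5.6
position: [0.59, 0.1148, 0.0463]
tool_rot: [[-0.529, 0.848, -0.001], [0.848, 0.529, 0.0], [0.0, -0.0, -1.0]]
ft_force: [-0.2, 0.8, 0.9]
grip_width: 0.0705
gripper_force: 0.0
time_s: 6.1
position: [0.5917, 0.1148, 0.2009]
tool_rot: [[-0.53, 0.848, 0.008], [0.848, 0.53, 0.0], [-0.004, 0.007, -1.0]]
ft_force: [0.5, -0.6, 0.2]
grip_width: 0.0851
gripper_force: 0.0
shift [-0.3646, -0.3519, 0.0009] turn [0.0027, -0.0021, 0.7654] dist 253 mm 138 deg
```

```bash
python3 -m handwheel '[[[-0.09,-0.088,0],[0,0,0.7654]],[[-0.18,-0.176,0],[0,0,0.7654]],[[-0.27,-0.264,0],[0,0,0.7654]],[[-0.3646,-0.352,0],[0,0,0.7654]],[[-0.3646,-0.352,0],[0,0,0.7654]],[[-0.3646,-0.352,0],[0,0,0.7654]],[[-0.3646,-0.352,0],[0,0,0.7654]],[[-0.3646,-0.352,0],[0,0,0.7654]],[[-0.3646,-0.352,0],[0,0,0.7654]],[[-0.3646,-0.352,0],[0,0,0.7654]]]' 1; python3 - <<'E'
from h import *
go([.539,-.133,.20],down(-15.8))
z,im=None,None
im,d,W=cloud("top");np.savez("top3.npz",im=im,W=W)
Z=W[...,2];v,u=np.mgrid[0:400,0:640]
sp=(u>235)&(u<275)&(v>175)&(v<225)
for n,m in(("tower",sp&(Z>.13)),("plinthtop",sp&(abs(Z-.09)<.006))):
    print(n,m.sum(),cv2.minAreaRect(W[m][:,:2].astype(np.float32)))
save("c3",cv2.resize(np.hstack([im[160:260,210:400]]),None,fx=4,fy=4))
E
```

```text
time_s: 7.1
position: [0.5373, -0.1329, 0.1953]
tool_rot: [[0.812, 0.583, -0.002], [0.583, -0.812, 0.001], [-0.001, -0.002, -1.0]]
ft_force: [0.1, 0.1, 0.0]
grip_width: 0.0852
gripper_force: 0.0
shift [0.0027, 0.0021, -0.0094] turn [-0.0004, 0.0005, 0.2859] dist 5 mm 51 deg
tower 167 ((0.5329484939575195, 0.21492746472358704), (0.037131596356630325, 0.03610461950302124), 3.7375354766845703)
plinthtop 85 ((0.5303215980529785, 0.21721334755420685), (0.05528850108385086, 0.05133920535445213), 8.464642524719238)
```

View pics/c3.png

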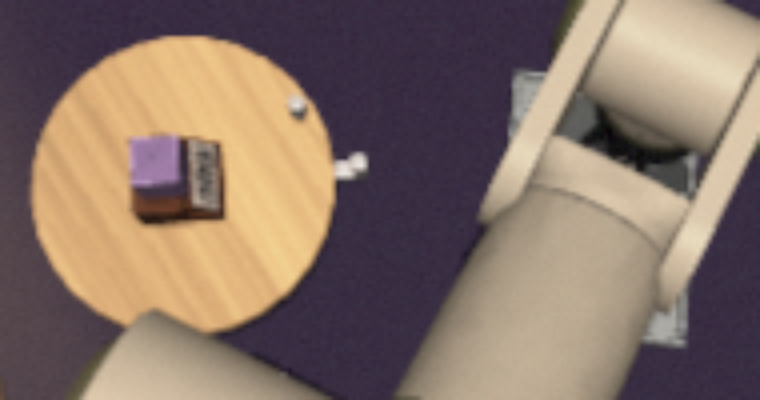

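The disc has turned about 94°. The label, at crop (205,175), faces the pointer at (350,165), and the tower is still on the axis. Next I finish the wrist turn and measure the label and scanner with the wrist camera.

```bash
python3 -m handwheel '[[[0.003,0.001,0],[0,0,0.2859]],[[0.003,0.001,0],[0,0,0.2859]],[[0.003,0.001,0],[0,0,0.2859]],[[0.003,0.001,0],[0,0,0.2859]],[[0.003,0.001,0],[0,0,0.2859]],[[0.003,0.001,0],[0,0,0.2859]],[[0.003,0.001,0],[0,0,0.2859]]]' 1; cat >> h.py <<'E'
def wcloud():
    cp=camera_params("wrist"); im,d=get_image("wrist")
    K,R,t=cp["K"],cp["R"],cp["t"]
    v,u=np.mgrid[0:400,0:640]
    x=(u-K[0,2])/K[0,0];y=(v-K[1,2])/K[1,1];r=np.hypot(x,y)+1e-9
    T=np.tan(np.minimum(r,1.5))/r
    P=np.stack([x*T*d,y*T*d,d],-1);W=(P-t)@R;W[(d==0)|(r>1.5)]=np.nan
    return im,d,W
E
python3 - <<'E'
from h import *
im,d,W=wcloud();np.savez("w2.npz",im=im,W=W);save("w2",im)
print(camera_params("wrist"));go([.539,-.133,.20],down(-15.8))
E
```

```text
time_s: 7.85
position: [0.5389, -0.1325, 0.1956]
tool_rot: [[0.964, -0.265, -0.001], [-0.265, -0.964, 0.001], [-0.001, -0.0, -1.0]]
ft_force: [-0.4, 0.2, 0.3]
grip_width: 0.0857
gripper_force: 0.0
{'K': array([[309.70691629,   0.        , 319.65885196],
       [  0.        , 309.70691629, 197.1831229 ],
       [  0.        ,   0.        ,   1.        ]]), 'R': array([[-2.61263289e-01, -9.65267574e-01,  6.66251653e-05],
       [-9.15714306e-01,  2.47872828e-01,  3.16269460e-01],
       [-3.05301169e-01,  8.25685899e-02, -9.48669397e-01]]), 't': array([0.01254911, 0.49479741, 0.52163215])}
shift [0.0003, 0.001, -0.0085] turn [-0.0001, 0.0004, 0.0038] dist 4 mm 1 deg
```

View pics/w2.png

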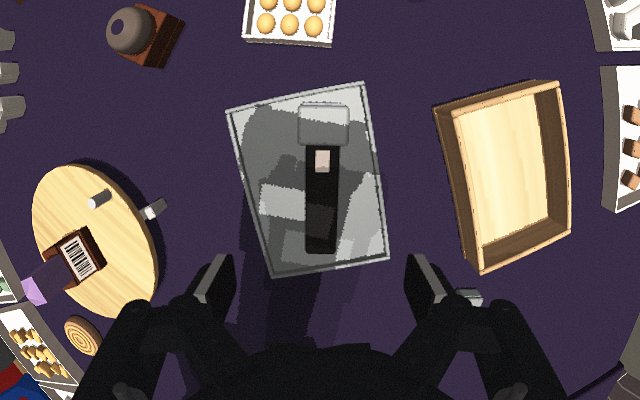

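The wrist view shows the label at (78,257), the scanner between (323,125) and (321,250) centred between the pads, and the pointer at (153,209).

```bash
python3 - <<'E'
from h import *
z=np.load("w2.npz");W=z["W"];im=z["im"].astype(int)
v,u=np.mgrid[0:400,0:640];Z=W[...,2]
m=((u>58)&(u<98)&(v>230)&(v<284)&(im.min(2)>150)&(np.ptp(im,2)<40)).astype(np.uint8)
m=cv2.morphologyEx(m,cv2.MORPH_CLOSE,np.ones((7,7)))
n,l,s,c=cv2.connectedComponentsWithStats(m);i=1+np.argmax(s[1:,4]);print(s[i],c[i])
m=(l==i);P=W[m];P=P[~np.isnan(P[:,0])];c0=np.median(P,0);P=P[np.linalg.norm(P-c0,axis=1)<.035]
U,S,V=np.linalg.svd(P-P.mean(0));N=V[2]*np.sign(V[2][2]);
q=P@V[:2].T;r=cv2.minAreaRect(q.astype(np.float32))
cen=np.array(r[0])@V[:2]+N*(P.mean(0)@N)
print("label",len(P),"mean",P.mean(0).round(4),"rectcen",cen.round(4),"size",r[1],"N",N.round(3),"elev",np.degrees(np.arcsin(N[2])),"yaw",np.degrees(np.arctan2(N[1],N[0])))
def rep(n,m):
    Q=W[m];r=cv2.minAreaRect(Q[:,:2].astype(np.float32));print(n,len(Q),np.round(r[0],4),np.round(r[1],3),r[2],np.percentile(Q[:,2],[5,50,95]).round(3))
b=(u>290)&(u<355)&(v>95)&(v<260)
rep("sc",b&(Z>.03)&(Z<.06)); rep("bar",b&(Z>.03)&(Z<.06)&(v>150)); rep("head",b&(Z>.03)&(Z<.06)&(v<143))
rep("cratewall",(u>425)&(u<580)&(v>75)&(v<280)&(Z>.047)&(Z<.064))
rep("tray",(u>215)&(u<400)&(v>75)&(v<285)&(Z>.012)&(Z<.02))
E
```

```text
[ 60 236  36  45 813] [ 77.94095941 257.79827798]
label 811 mean [0.5337 0.1864 0.0743] rectcen [0.5334 0.1862 0.0741] size (0.03021509014070034, 0.04991089925169945) N [ 0.074 -0.862  0.501] elev 30.066075832556415 yaw -85.0901891671705
sc 5584 [ 0.533  -0.1327] [0.05  0.161] 72.89733123779297 [0.037 0.04  0.042]
bar 3259 [ 0.5102 -0.1275] [0.033 0.114] 73.784423828125 [0.037 0.039 0.041]
head 2017 [ 0.5913 -0.1505] [0.05  0.038] 74.35987091064453 [0.037 0.041 0.042]
cratewall 4115 [ 0.4822 -0.3547] [0.2   0.152] 4.278636455535889 [0.048 0.054 0.056]
tray 2888 [ 0.5228 -0.1204] [0.151 0.211] 85.67852783203125 [0.013 0.016 0.017]
```

The label measures 50×30 mm, tilted 30°, with yaw −85°, all as specified. I pre-close to about 55 mm so the fingers stay clear of the tray walls, then descend.

```bash
python3 -m handwheel '[[[-0.001,0.003,0.07],[0,0,0.002]],[[-0.001,0.003,0.14],[0,0,0.002]],[[-0.001,0.003,0.21],[0,0,0.002]],[[-0.001,0.003,0.28],[0,0,0.002]],[[-0.001,0.003,0.33],[0,0,0.002]],[[-0.001,0.003,0.36],[0,0,0.002]],[[-0.001,0.003,0.371],[0,0,0.002]],[[-0.001,0.003,0.371],[0,0,0.002]],[[-0.001,0.003,0.371],[0,0,0.002]]]' 0.65; python3 -m handwheel '[[[0,0,0],[0,0,0]],[[0,0,0],[0,0,0]],[[0,0,0],[0,0,0]],[[0,0,0],[0,0,0]],[[0,0,0],[0,0,0]],[[0,0,0],[0,0,0]]]' 0 60
```

```text
time_s: 8.8
position: [0.5388, -0.1341, 0.0116]
tool_rot: [[0.963, -0.27, 0.001], [-0.27, -0.963, -0.001], [0.001, 0.0, -1.0]]
ft_force: [-0.1, 0.3, 0.6]
grip_width: 0.0554
gripper_force: 0.0
time_s: 9.4
position: [0.5389, -0.1342, 0.0119]
tool_rot: [[0.963, -0.271, 0.002], [-0.271, -0.963, -0.001], [0.002, 0.0, -1.0]]
ft_force: [-1.2, 0.5, 6.5]
grip_width: 0.0328
gripper_force: 61.2
```

```bash
python3 -m handwheel '[[[0,0,-0.03],[0,0,0]],[[0,0,-0.09],[0,0,0]],[[0,0,-0.16],[0,0,0]],[[0,0,-0.23],[0,0,0]],[[0,0,-0.3],[0,0,0]],[[0,0,-0.36],[0,0,0]],[[0,0,-0.4],[0,0,0]],[[0,0,-0.4],[0,0,0]]]'; cat >> h.py <<'E'
LAB=np.array([.5337,.1863,.0742]);H=94.9
def aim(dist=.08,up=0.):
    Rt=scan_tool(H,30);N=-Rt[:,0]
    Rs=Rt@np.diag([1,-1,-1.])
    p=LAB+N*dist+Rs@np.array([.006-.081,0,.0068-.018])+[0,0,up]
    return p,Rt
E
python3 - <<'E'
from h import *
p,R=aim();print(p,R.round(3));print(p-R[:,2]*.0187)
go(p+[0,-.06,.08],R)
E
```

```text
time_s: 10.2
position: [0.5392, -0.1342, 0.2135]
tool_rot: [[0.963, -0.271, 0.005], [-0.271, -0.963, -0.002], [0.006, 0.001, -1.0]]
ft_force: [0.6, 0.6, -1.8]
grip_width: 0.0332
gripper_force: 60.1
[ 0.54468752  0.05813618 -0.01299948] [[-0.074  0.996 -0.043]
 [ 0.863  0.085  0.498]
 [ 0.5    0.    -0.866]]
[0.54548616 0.04882035 0.00319519]
shift [-0.0628, -0.2581, 0.2925] turn [0.1622, 0.1101, -0.598] dist 198 mm 113 deg
```

```bash
sed -i "s/from_euler('y',p,/from_euler('y',-p,/" h.py
python3 - <<'E'
from h import *
p,R=aim();print(p,R.round(3))
go(p+[0,-.03,.05],R)
E
```

```text
[0.54564418 0.04697711 0.14200052] [[-0.074  0.996  0.043]
 [ 0.863  0.085 -0.498]
 [-0.5    0.    -0.866]]
shift [-0.0698, -0.2946, 0.0424] turn [-0.1585, -0.1118, -0.5991] dist 153 mm 113 deg
```

```bash
python3 -m handwheel '[[[-0.007,-0.03,0],[-0.0113,-0.008,-0.0428]],[[-0.014,-0.06,0],[-0.0226,-0.016,-0.0856]],[[-0.021,-0.09,0],[-0.034,-0.024,-0.128]],[[-0.028,-0.12,0],[-0.0453,-0.032,-0.171]],[[-0.035,-0.15,0],[-0.0566,-0.04,-0.214]],[[-0.042,-0.18,0],[-0.068,-0.048,-0.257]],[[-0.049,-0.21,0.01],[-0.0793,-0.056,-0.3]],[[-0.056,-0.24,0.02],[-0.0906,-0.064,-0.342]],[[-0.063,-0.27,0.03],[-0.102,-0.072,-0.385]],[[-0.0698,-0.2946,0.04],[-0.113,-0.08,-0.428]]]';  python3 - <<'E'
from h import *
p,R=aim()
go(p+[0,-.03,.05],R)
E
```

```text
time_s: 11.2
position: [0.5444, 0.0182, 0.1889]
tool_rot: [[0.44, 0.894, -0.082], [0.814, -0.436, -0.384], [-0.379, 0.102, -0.92]]
ft_force: [-0.6, 0.4, -1.9]
grip_width: 0.0329
gripper_force: 60.1
shift [-0.0033, 0.004, -0.0049] turn [-0.0473, -0.0323, -0.1679] dist 4 mm 32 deg
```

```bash
python3 -m handwheel '[[[0,0,0],[-0.0118,-0.008,-0.042]],[[0,0,0],[-0.0236,-0.016,-0.084]],[[0,0,0],[-0.0355,-0.0242,-0.126]],[[0,0,0],[-0.0473,-0.0323,-0.166]],[[0,0,0],[-0.0473,-0.0323,-0.166]],[[0,0,0],[-0.0473,-0.0323,-0.166]]]';  python3 - <<'E'
from h import *
p,R=aim()
go(p+[0,-.03,.05],R);go(p,R)
im,d,W=wcloud();np.savez("w3.npz",im=im,W=W);save("w3",im)
E
```

```text
time_s: 11.8
position: [0.5445, 0.0174, 0.1899]
tool_rot: [[-0.058, 0.997, 0.041], [0.865, 0.07, -0.498], [-0.499, 0.006, -0.866]]
ft_force: [0.2, -0.2, -2.2]
grip_width: 0.0331
gripper_force: 60.2
shift [-0.0029, 0.0022, -0.0031] turn [-0.0007, -0.0002, -0.0051] dist 2 mm 1 deg
shift [0.0989, 0.0058, 0.0537] turn [-0.0007, -0.0002, -0.0051] dist 56 mm 1 deg
```

View pics/w3.png

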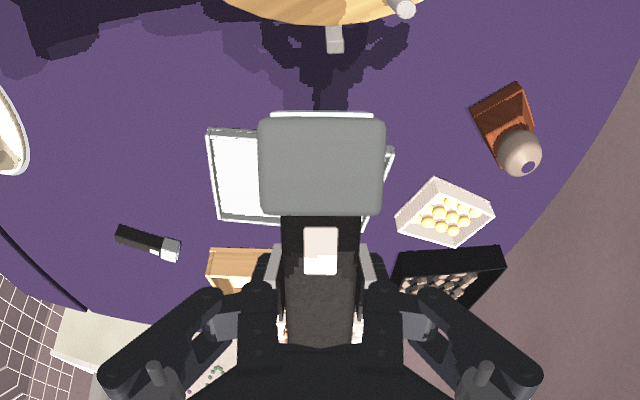

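The wrist view shows the scanner straight in the grip, with its head at (320,165) and the label out of view ahead. I check the actual scanner pose from the depth reading.

```bash
python3 - <<'E'
from h import *
o=observe();z=np.load("w3.npz");W=z["W"];v,u=np.mgrid[0:400,0:640]
Rs=o["tool_rot"]@np.diag([1,-1,-1.]);org=o["position"]-Rs@np.array([.006,0,.0068])
S=(W-org)@Rs
m=(u>255)&(u<390)&(v>110)&(v<218)&(abs(S[...,2]-.036)<.008)&(abs(S[...,0])<.1)&(abs(S[...,1])<.035)
P=S[m];r=cv2.minAreaRect(P[:,:2].astype(np.float32));print(len(P),r,P.mean(0))
A=np.c_[P[:,:2],np.ones(len(P))];print(np.linalg.lstsq(A,P[:,2],rcond=None)[0])
p,R=aim();go(p,R)
E
```

```text
12967 ((0.06067214161157608, 0.0014516692608594894), (0.050565484911203384, 0.04270738735795021), 89.91870880126953) [0.06233384 0.00159926 0.03541045]
[-0.03829206  0.00226098  0.03779373]
shift [0.0995, 0.0052, 0.054] turn [-0.0005, -0.0002, -0.0052] dist 57 mm 1 deg
```

The model matches to within 2 mm. Moving in, then holding.

```bash
python3 -m handwheel '[[[0.02,0.001,0.011],[0,0,-0.005]],[[0.04,0.002,0.022],[0,0,-0.005]],[[0.06,0.003,0.033],[0,0,-0.005]],[[0.08,0.004,0.044],[0,0,-0.005]],[[0.097,0.004,0.053],[0,0,-0.005]],[[0.097,0.004,0.053],[0,0,-0.005]],[[0.097,0.004,0.053],[0,0,-0.005]]]'; python3 -m handwheel '[[[0,0,0],[0,0,0]],[[0,0,0],[0,0,0]],[[0,0,0],[0,0,0]],[[0,0,0],[0,0,0]],[[0,0,0],[0,0,0]],[[0,0,0],[0,0,0]],[[0,0,0],[0,0,0]],[[0,0,0],[0,0,0]],[[0,0,0],[0,0,0]],[[0,0,0],[0,0,0]]]'; python3 - <<'E'
from h import *
p,R=aim();go(p,R);o=observe();Rs=o["tool_rot"]@np.diag([1,-1,-1.])
w=o["position"]+Rs@np.array([.075,0,.0112]);print("label in window",Rs.T@(LAB-w),o["qvel"].round(2))
E
python3 -m handwheel '[[[0,0,0],[0,0,0]],[[0,0,0],[0,0,0]],[[0,0,0],[0,0,0]],[[0,0,0],[0,0,0]]]'
# where things stand, from the top camera
python3 - <<'E'
from h import *
im,d,W=cloud("top");Z=W[...,2];v,u=np.mgrid[0:400,0:640]
sp=(u>230)&(u<275)&(v>175)&(v<225)&(Z>.13)&(Z<.165);print(sp.sum(),W[sp].mean(0))
p,R=aim();go(p+[0,-.04,.07],R)
E
```

```text
time_s: 12.55
position: [0.5452, 0.0463, 0.1436]
tool_rot: [[-0.076, 0.996, 0.043], [0.862, 0.087, -0.499], [-0.5, -0.001, -0.866]]
ft_force: [0.7, -0.1, -0.8]
grip_width: 0.033
gripper_force: 60.2
time_s: 13.55
position: [0.5451, 0.0461, 0.1436]
tool_rot: [[-0.076, 0.996, 0.042], [0.863, 0.087, -0.498], [-0.5, -0.001, -0.866]]
ft_force: [-0.0, 1.1, -2.2]
grip_width: 0.0327
gripper_force: 60.2
shift [0.003, 0.0013, 0.002] turn [-0.0001, 0.0001, 0.0005] dist 2 mm 0 deg
label in window [ 0.08148016 -0.00090324 -0.00096405] [-0.03 -0.03  0.06  0.09 -0.04  0.  ]
time_s: 13.95
position: [0.5451, 0.0461, 0.1436]
tool_rot: [[-0.076, 0.996, 0.043], [0.863, 0.087, -0.498], [-0.5, -0.001, -0.866]]
ft_force: [0.1, -0.7, -1.6]
grip_width: 0.033
gripper_force: 60.2
0 [nan nan nan]
shift [-0.136, -0.0058, -0.0794] turn [-0.0001, 0.0001, 0.0005] dist 79 mm 0 deg<stdin>:3: RuntimeWarning: Mean of empty slice.
  ret = um.true_divide(
```

The scan was held for over 1.4 s, aimed within 2 mm. Backing off.

```bash
python3 -m handwheel '[[[-0.03,0,-0.016],[0,0,0]],[[-0.07,-0.003,-0.04],[0,0,0]],[[-0.11,-0.005,-0.065],[0,0,0]],[[-0.136,-0.006,-0.08],[0,0,0]],[[-0.136,-0.006,-0.08],[0,0,0]]]'; python3 - <<'E'
from h import *
go([.534,-.126,.2],down(-10))
E
```

```text
time_s: 14.5
position: [0.546, 0.0065, 0.2139]
tool_rot: [[-0.073, 0.996, 0.045], [0.863, 0.086, -0.499], [-0.501, 0.002, -0.866]]
ft_force: [-0.4, -0.2, -1.2]
grip_width: 0.0331
gripper_force: 60.2
shift [-0.2129, -0.0468, 0.1551] turn [0.1528, 0.1164, 0.5676] dist 134 mm 108 deg
```

```bash
python3 -m handwheel '[[[-0.021,-0.005,0.015],[0.0113,0.0086,0.042]],[[-0.043,-0.009,0.031],[0.0226,0.0172,0.084]],[[-0.064,-0.014,0.047],[0.034,0.0259,0.126]],[[-0.085,-0.019,0.062],[0.0453,0.0345,0.168]],[[-0.106,-0.023,0.078],[0.0566,0.0431,0.21]],[[-0.128,-0.028,0.093],[0.068,0.0517,0.252]],[[-0.149,-0.033,0.109],[0.0792,0.0604,0.294]],[[-0.17,-0.037,0.124],[0.0906,0.069,0.336]],[[-0.192,-0.042,0.14],[0.102,0.0776,0.378]],[[-0.213,-0.047,0.155],[0.113,0.0862,0.42]]]';  python3 - <<'E'
from h import *
go([.534,-.126,.2],down(-10))
E
```

```text
time_s: 15.5
position: [0.5333, -0.1255, 0.1971]
tool_rot: [[0.954, 0.287, -0.091], [0.274, -0.953, -0.126], [-0.123, 0.095, -0.988]]
ft_force: [0.2, 0.8, -0.9]
grip_width: 0.0331
gripper_force: 60.1
shift [0.0004, 0.002, -0.0057] turn [0.0389, 0.0315, 0.1463] dist 3 mm 28 deg
```

```bash
python3 -m handwheel '[[[0,0.001,0],[0.0097,0.0079,0.0366]],[[0,0.001,0],[0.0195,0.0158,0.0732]],[[0,0.001,0],[0.0292,0.0236,0.11]],[[0,0.001,0],[0.0389,0.0315,0.1463]],[[0,0.001,0],[0.0389,0.0315,0.1463]],[[0,0.001,0],[0.0389,0.0315,0.1463]]]';  python3 - <<'E'
from h import *
go([.534,-.126,.012],down(-10))
E
```

```text
time_s: 16.1
position: [0.5334, -0.1256, 0.1978]
tool_rot: [[0.986, -0.165, -0.001], [-0.165, -0.986, -0.002], [-0.001, 0.002, -1.0]]
ft_force: [-0.8, 0.7, -1.4]
grip_width: 0.0329
gripper_force: 60.1
shift [0.0017, -0.0004, 0.3716] turn [0.0007, 0.0003, 0.0027] dist 186 mm 1 deg
```

```bash
python3 -m handwheel '[[[0,0,0.07],[0,0,0.003]],[[0,0,0.14],[0,0,0.003]],[[0,0,0.21],[0,0,0.003]],[[0,0,0.27],[0,0,0.003]],[[0,0,0.32],[0,0,0.003]],[[0,0,0.35],[0,0,0.003]],[[0,0,0.362],[0,0,0.003]],[[0,0,0.368],[0,0,0.003]],[[0,0,0.372],[0,0,0.003]],[[0,0,0.372],[0,0,0.003]]]'
```

```text
time_s: 17.1
position: [0.534, -0.1263, 0.013]
tool_rot: [[0.984, -0.177, 0.001], [-0.177, -0.984, -0.003], [0.002, 0.002, -1.0]]
ft_force: [-0.0, -0.4, -2.1]
grip_width: 0.0328
gripper_force: 60.2
```

```bash
python3 -m handwheel '[[[0,0,0.002],[0,0,0]],[[0,0,0.003],[0,0,0]],[[0,0,0.003],[0,0,0]]]'; python3 -m handwheel '[[[0,0,0],[0,0,0]],[[0,0,0],[0,0,0]],[[0,0,0],[0,0,0]],[[0,0,0],[0,0,0]]]' 0.6;  python3 -m handwheel '[[[0,0,-0.05],[0,0,0]],[[0,0,-0.14],[0,0,0]],[[0,0,-0.23],[0,0,0]],[[0,0,-0.32],[0,0,0]],[[0,0,-0.4],[0,0,0]],[[0,0,-0.46],[0,0,0]],[[0,0,-0.46],[0,0,0]]]'; python3 - <<'E'
from h import *
im,d,W=wcloud();v,u=np.mgrid[0:400,0:640];Z=W[...,2]
b=(abs(W[...,0]-.53)<.12)&(abs(W[...,1]+.123)<.08)&(Z>.03)&(Z<.06)&(v<280)
P=W[b];A=np.c_[P[:,:2],np.ones(len(P))];print(cv2.minAreaRect(P[:,:2].astype(np.float32)),np.median(P[:,2]),np.linalg.lstsq(A,P[:,2],rcond=None)[0])
# tower: axis (.534,.209); tower 6mm opposite label heading
a=np.radians(H);c=np.array([.5337,.1863])+.0*1
t=np.array([.5330,.2149]);print(t, observe()["position"])
for y in(4.9,-85.1):go([*t,.25],down(y))
E
```

```text
time_s: 17.4
position: [0.5341, -0.1264, 0.012]
tool_rot: [[0.984, -0.177, 0.002], [-0.177, -0.984, -0.003], [0.002, 0.002, -1.0]]
ft_force: [-1.9, 0.4, 4.5]
grip_width: 0.0331
gripper_force: 60.9
time_s: 17.8
position: [0.5338, -0.1263, 0.011]
tool_rot: [[0.984, -0.177, 0.001], [-0.177, -0.984, -0.002], [0.001, 0.002, -1.0]]
ft_force: [0.7, -0.8, 0.8]
grip_width: 0.0512
gripper_force: 0.0
time_s: 18.5
position: [0.5348, -0.1263, 0.2453]
tool_rot: [[0.984, -0.177, 0.008], [-0.177, -0.984, -0.006], [0.009, 0.004, -1.0]]
ft_force: [0.6, 0.3, -0.1]
grip_width: 0.0515
gripper_force: 0.0
((0.5267449021339417, -0.12758472561836243), (0.04954296723008156, 0.16007369756698608), 80.81028747558594) 0.03952921821826006 [0.01646701 0.00903509 0.03190755]
[0.533  0.2149] [ 0.53401094 -0.12596104  0.24260568]
shift [-0.1229, -0.6705, -0.0173] turn [0.0011, -0.0014, -0.084] dist 341 mm 15 deg
shift [-0.1229, -0.6705, -0.0173] turn [-0.0002, -0.0019, 0.416] dist 341 mm 75 deg
```

The scanner lies flat at (0.527,−0.128), at the right height. Next, the tower.

```bash
python3 -m handwheel '[[[-0.0175,-0.095,-0.017],[0,0,-0.04]],[[-0.035,-0.19,-0.017],[0,0,-0.084]],[[-0.052,-0.285,-0.017],[0,0,-0.084]],[[-0.07,-0.38,-0.017],[0,0,-0.084]],[[-0.087,-0.475,-0.017],[0,0,-0.084]],[[-0.105,-0.57,-0.017],[0,0,-0.084]],[[-0.123,-0.67,-0.017],[0,0,-0.084]],[[-0.123,-0.67,-0.017],[0,0,-0.084]],[[-0.123,-0.67,-0.017],[0,0,-0.084]],[[-0.123,-0.67,-0.017],[0,0,-0.084]]]' 1;  python3 - <<'E'
from h import *
im,d,W=wcloud();v,u=np.mgrid[0:400,0:640];Z=W[...,2];save("w4",im)
o=observe();print(o["position"])
near=(np.hypot(W[...,0]-.533,W[...,1]-.212)<.05)
for n,b in(("tower",near&(Z>.125)&(Z<.165)),("top",near&(Z>.145)&(Z<.165)),("plinth",near&(abs(Z-.09)<.005))):
    P=W[b];print(n,len(P),cv2.minAreaRect(P[:,:2].astype(np.float32)) if len(P) else 0)
go([.533,.2149,.111],down(4.9))
E
```

```text
time_s: 19.55
position: [0.5324, 0.2139, 0.2479]
tool_rot: [[0.996, 0.084, -0.001], [0.084, -0.996, -0.003], [-0.001, 0.003, -1.0]]
ft_force: [-0.1, 0.1, 0.0]
grip_width: 0.0853
gripper_force: 0.0
[0.53255947 0.21355509 0.24822033]
tower 2029 ((0.5317064523696899, 0.21444584429264069), (0.035979632288217545, 0.03622410446405411), 5.02000093460083)
top 1776 ((0.5313913226127625, 0.21444450318813324), (0.03542553260922432, 0.036172714084386826), 4.83952522277832)
plinth 920 ((0.5309529900550842, 0.21692602336406708), (0.06025014445185661, 0.04978463798761368), 4.464717388153076)
shift [0.0013, -0.0033, 0.2744] turn [0.0008, 0.0002, -0.0005] dist 137 mm 0 deg
```

View pics/w4.png

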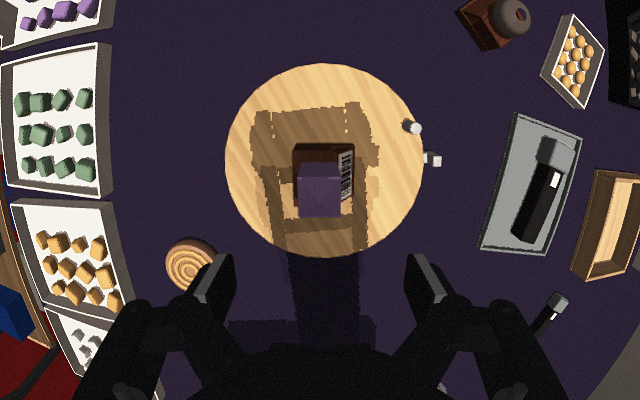

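The tower at (320,190) is centred between the pads and squared to the gripper. The scanner lies in its tray at (540,190). Descending and gripping.

```bash
python3 -m handwheel '[[[-0.001,-0.002,0.06],[0,0,0]],[[-0.001,-0.002,0.12],[0,0,0]],[[-0.001,-0.002,0.18],[0,0,0]],[[-0.001,-0.002,0.23],[0,0,0]],[[-0.001,-0.002,0.26],[0,0,0]],[[-0.001,-0.002,0.272],[0,0,0]],[[-0.001,-0.002,0.272],[0,0,0]],[[-0.001,-0.002,0.272],[0,0,0]]]'; python3 -m handwheel '[[[0,0,0],[0,0,0]],[[0,0,0],[0,0,0]],[[0,0,0],[0,0,0]],[[0,0,0],[0,0,0]],[[0,0,0],[0,0,0]],[[0,0,0],[0,0,0]]]' 0 60;  python3 -m handwheel '[[[0,0,-0.02],[0,0,0]],[[0,0,-0.06],[0,0,0]],[[0,0,-0.11],[0,0,0]],[[0,0,-0.16],[0,0,0]],[[0,0,-0.2],[0,0,0]],[[0,0,-0.22],[0,0,0]],[[0,0,-0.22],[0,0,0]]]'; python3 - <<'E'
from h import *
# specimen origin = tower centre + 6mm toward label; put origin near crate centre
go([.482,-.349,.222],down(4.9))
E
```

```text
time_s: 20.4
position: [0.5326, 0.2151, 0.1137]
tool_rot: [[0.996, 0.085, 0.002], [0.085, -0.996, -0.002], [0.002, 0.002, -1.0]]
ft_force: [0.5, -0.3, 0.1]
grip_width: 0.0855
gripper_force: 0.0
time_s: 21.0
position: [0.5325, 0.2155, 0.1141]
tool_rot: [[0.996, 0.085, 0.003], [0.085, -0.996, -0.002], [0.003, 0.002, -1.0]]
ft_force: [-1.0, -1.0, 7.9]
grip_width: 0.0401
gripper_force: 59.3
time_s: 21.7
position: [0.5321, 0.2159, 0.2239]
tool_rot: [[0.996, 0.086, 0.003], [0.086, -0.996, -0.002], [0.002, 0.002, -1.0]]
ft_force: [0.7, -0.5, -3.0]
grip_width: 0.0399
gripper_force: 60.6
shift [-0.1966, 1.117, 0.0053] turn [0.0006, -0.0008, 0.0] dist 567 mm 0 deg
```

```bash
python3 -m handwheel '[[[-0.005,0.03,0],[0,0,0]],[[-0.016,0.09,0],[0,0,0]],[[-0.028,0.16,0],[0,0,0]],[[-0.04,0.23,0],[0,0,0]],[[-0.053,0.3,0],[0,0,0]],[[-0.065,0.37,0],[0,0,0]],[[-0.077,0.44,0],[0,0,0]],[[-0.09,0.51,0],[0,0,0]],[[-0.102,0.58,0],[0,0,0]],[[-0.114,0.65,0],[0,0,0]]]'; python3 -m handwheel '[[[-0.012,0.07,0],[0,0,0]],[[-0.024,0.14,0],[0,0,0]],[[-0.037,0.21,0],[0,0,0]],[[-0.049,0.28,0],[0,0,0]],[[-0.061,0.35,0],[0,0,0]],[[-0.071,0.41,0],[0,0,0]],[[-0.079,0.45,0],[0,0,0]],[[-0.08,0.46,0],[0,0,0]],[[-0.08,0.46,0],[0,0,0]]]'; python3 - <<'E'
from h import *
go([.482,-.349,.222],down(4.9))
im,d,W=wcloud();save("w5",im);np.savez("w5.npz",im=im,W=W)
E
```

```text
time_s: 22.7
position: [0.5016, -0.1148, 0.2223]
tool_rot: [[0.996, 0.085, -0.002], [0.085, -0.996, -0.001], [-0.002, 0.001, -1.0]]
ft_force: [0.9, 0.7, -3.1]
grip_width: 0.0396
gripper_force: 60.8
time_s: 23.6
position: [0.4823, -0.3455, 0.2232]
tool_rot: [[0.996, 0.085, -0.0], [0.085, -0.996, -0.001], [-0.0, 0.001, -1.0]]
ft_force: [-0.5, -0.3, -3.4]
grip_width: 0.04
gripper_force: 60.9
shift [-0.0012, 0.0068, 0.0024] turn [0.0002, 0.0001, -0.0002] dist 4 mm 0 deg
```

View pics/w5.png

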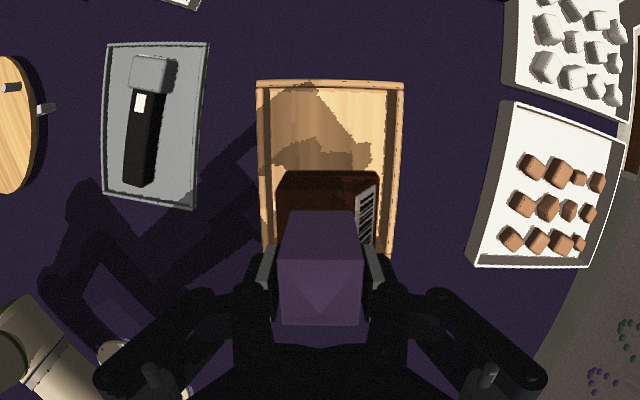

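The tower at (320,265) hangs upright above the crate, within its walls. Lowering gently.

```bash
python3 -m handwheel '[[[0,0.003,0.05],[0,0,0]],[[0,0.006,0.1],[0,0,0]],[[0,0.006,0.15],[0,0,0]],[[0,0.006,0.2],[0,0,0]],[[0,0.006,0.24],[0,0,0]],[[0,0.006,0.26],[0,0,0]],[[0,0.006,0.27],[0,0,0]],[[0,0.006,0.276],[0,0,0]],[[0,0.006,0.276],[0,0,0]]]'; python3 -m handwheel '[[[0,0,0.002],[0,0,0]],[[0,0,0.004],[0,0,0]],[[0,0,0.006],[0,0,0]],[[0,0,0.006],[0,0,0]]]'
```

```text
time_s: 24.55
position: [0.4833, -0.3488, 0.0865]
tool_rot: [[0.996, 0.086, 0.001], [0.086, -0.996, -0.003], [0.001, 0.003, -1.0]]
ft_force: [-0.4, -0.2, -2.5]
grip_width: 0.0396
gripper_force: 60.9
time_s: 24.95
position: [0.483, -0.3488, 0.083]
tool_rot: [[0.996, 0.085, 0.001], [0.085, -0.996, -0.002], [0.001, 0.002, -1.0]]
ft_force: [0.1, 0.1, -3.4]
grip_width: 0.0397
gripper_force: 60.9
```

```bash
python3 -m handwheel '[[[0,0,0.002],[0,0,0]],[[0,0,0.004],[0,0,0]],[[0,0,0.004],[0,0,0]]]'
```

```text
time_s: 25.25
position: [0.4834, -0.3495, 0.0822]
tool_rot: [[0.996, 0.085, 0.002], [0.085, -0.996, -0.004], [0.002, 0.004, -1.0]]
ft_force: [-2.4, -0.3, 5.9]
grip_width: 0.0394
gripper_force: 61.1
```

Contact: the wrist force went from −3.4 to +5.9 N. Releasing and retreating straight up.

```bash
python3 -m handwheel '[[[0,0,0],[0,0,0]],[[0,0,0],[0,0,0]],[[0,0,0],[0,0,0]],[[0,0,0],[0,0,0]],[[0,0,0],[0,0,0]],[[0,0,0],[0,0,0]]]' 1; python3 -m handwheel '[[[0,0,-0.04],[0,0,0]],[[0,0,-0.12],[0,0,0]],[[0,0,-0.2],[0,0,0]],[[0,0,-0.28],[0,0,0]],[[0,0,-0.36],[0,0,0]],[[0,0,-0.36],[0,0,0]],[[0,0,-0.36],[0,0,0]]]' 1; python3 - <<'E'
from h import *
im,d,W=wcloud();save("w6",im);Z=W[...,2]
near=(abs(W[...,0]-.483)<.06)&(abs(W[...,1]+.355)<.055)
for n,b in(("tower",near&(Z>.09)&(Z<.14)),("plinth",near&(abs(Z-.058)<.006))):
    P=W[b];print(n,len(P),cv2.minAreaRect(P[:,:2].astype(np.float32)),np.percentile(P[:,2],[50,99]))
m=(abs(W[...,0]-.527)<.1)&(abs(W[...,1]+.127)<.07)&(Z>.03)&(Z<.06)
P=W[m];print("sc",cv2.minAreaRect(P[:,:2].astype(np.float32)),np.median(P[:,2]))
im,d,W=cloud("top");Z=W[...,2];v,u=np.mgrid[0:400,0:640]
for n,b in(("geode",(u>305)&(u<335)&(v>125)&(v<158)&(Z>.03)),("dish",(u>350)&(u<395)&(v>120)&(v<170)&(Z>.02)),("ammon",(u>178)&(u<214)&(v>243)&(v<280)&(Z>.015))):
    print(n,W[b].mean(0).round(3))
z=np.load("top.npz");W0=z["W"];b=(u>178)&(u<214)&(v>243)&(v<280)&(W0[...,2]>.015);print("ammon0",W0[b].mean(0).round(3))
E
```

```text
time_s: 25.85
position: [0.4831, -0.3488, 0.0809]
tool_rot: [[0.996, 0.085, 0.001], [0.085, -0.996, -0.002], [0.001, 0.002, -1.0]]
ft_force: [0.5, 0.4, 0.1]
grip_width: 0.0853
gripper_force: 0.0
time_s: 26.55
position: [0.4829, -0.3484, 0.2613]
tool_rot: [[0.996, 0.085, 0.002], [0.085, -0.996, -0.003], [0.001, 0.003, -1.0]]
ft_force: [-0.1, 0.2, -0.4]
grip_width: 0.0856
gripper_force: 0.0
tower 1515 ((0.4824354350566864, -0.3505365550518036), (0.03602113202214241, 0.03631620481610298), 5.248435020446777) [0.11854097 0.12732724]
plinth 732 ((0.4823165833950043, -0.3486466407775879), (0.059885088354349136, 0.050668541342020035), 5.092201232910156) [0.05775566 0.06268768]
sc ((0.5275254845619202, -0.12590117752552032), (0.05033696070313454, 0.16085325181484222), 78.2440185546875) 0.039317245830346736
geode [0.74  0.007 0.062]
dish [ 0.739 -0.159  0.026]
ammon [0.361 0.39  0.024]
ammon0 [0.361 0.39  0.024]
```

View pics/w6.png

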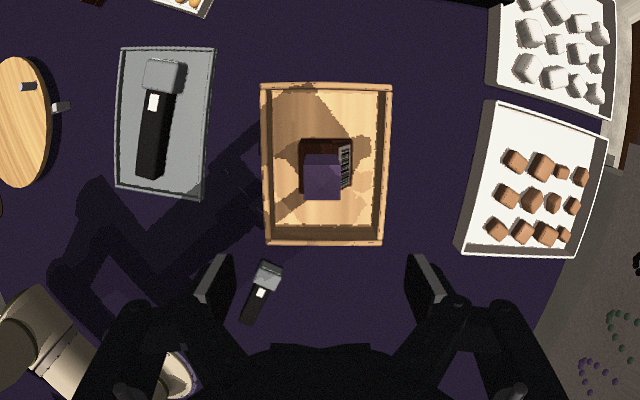

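The tower stands upright mid-crate at (325,170), the scanner lies flat in its tray at (155,120), and the other stock has not moved. Handing in.

```bash
python3 -c "
from rig import close_job
print(close_job())"
```

```text
the job is handed in; nothing more can be done
None
```

The job is handed in at about 27 s, verdict not shown: the label was turned to the pointer and scanned for over 1 s, the scanner is flat in its tray, the tower is upright in the crate, and the other stock is unmoved.

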